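# Draw the red-barred circuit board from the card rack onto the inspection stand

### The job

Slide the circuit board with the red top bar straight up out of the card rack and set it on the blue inspection stand: lower edge on the ledge behind the front lip, roughly centred, leaning back against the white backrest with its chips facing out. Leave the other two boards in the rack, and do not disturb the oil pump, the bearing, the blue tape or the small white bottle next to it.

Things in the scene. Friction and masses are not known exactly. Their poses are not given: they have to be found in the camera images.
- red_board: Board to move: dark green, 84 wide (y) x 126 high (z) x 4 mm thick (x), 0.12 kg; red grip bar along the top edge, 10 thick, 66 wide, 18 high (108 to 126 mm above the lower edge). Origin: middle of the lower edge; z up the board; chips (4 mm high, below 96 mm) on the -x face. Starts upright in one of the rack's three slots, held by its side edges.
- red_board_top (a point): Middle of the top of the red bar, 126 mm above the red board's origin.
- red_board_corner (a point): Upper corner of the red board at its +y side, 40 mm from its middle and 124 mm above the lower edge.
- yellow_board: A like board with a yellow top bar (same size, same frame), in another slot. Stays there.
- blue_board: A like board with a blue top bar (same size, same frame), in another slot. Stays there.
- rack: Card rack, fixed: grey base 165 (x) x 110 (y) x 10 mm, two aluminium side walls along x at y = +-47 mm, 80 mm high from the bench, black U guides inside. Slots at x = -62, 0, +62 mm, each 7 mm wide (x) and 88 long (y), a board in each; guides end 80 mm above the bench; boards stand on the base, 10 mm up. Origin: centre of the underside.
- stand: Blue stand, fixed. Origin: at bench level below the foot of the backrest's front face, mid-width; x from front lip to back. Base 110 wide (y), x = -30 to +46 mm, its top (the ledge) 8 mm above the bench. Lip: x = -26 to -20 mm, top 22 mm above the bench. White backrest 100 wide: front face rises from x = 0 at the ledge, leaning to +x 14 degrees from vertical, 80 mm long.
- tape_blue: Loose roll of blue tape lying flat, 84 mm across, 19 mm high; leave alone. Origin: centre of its underside.
- glue_bottle: Loose white bottle with red cap, 45 mm wide, 88 mm high; leave alone. Origin: centre of its underside.
- oil_pump: Loose small grey metal oil pump, about 69 x 78 x 33 mm high; leave alone. Origin: centre of its underside.
- bearing: Loose steel ball bearing lying flat, 52 mm across, 15 mm high; leave alone. Origin: centre of its underside.

How it is judged (in metres and radians):
On the way:
1. the red-barred board has been drawn up clear of the rack's guides (lower edge at least 85 mm above the bench) (height (world z) of red_board above 0.085 m), for 0.1 s.
At the end, for the whole second after the job is handed in: Red-barred board released and at rest on the stand: lower edge on the ledge (within 8 mm), between lip and backrest, within 25 mm of mid-width; bar top 15-60 mm behind the backrest's foot, chips to the front. Other boards within 20 mm of where they were, bystanders within 30 mm (x of red_board in the frame of stand between -0.025 and 0.005 m and y of red_board in the frame of stand between -0.025 and 0.025 m and z of red_board in the frame of stand between 0.003 and 0.016 m and x of red_board_top in the frame of stand between 0.015 and 0.06 m and z of red_board_top in the frame of stand above 0.105 m and y of red_board_corner in the frame of stand above 0.01 m and linear speed of red_board below 0.02 m/s and distance of each of yellow_board, blue_board from where it was at the start of the episode below 0.02 m); the robot touches nothing.
It fails at once if another board lifted or shoved more than 30 mm (distance of any of yellow_board, blue_board from where it was at the start of the episode above 0.03 m).
It fails at once if a loose bystander moved more than 30 mm (distance of any of tape_blue, oil_pump, glue_bottle, bearing from where it was at the start of the episode above 0.03 m).
It also fails if it takes over 48 s, if anything falls off the work surface, if the arm or the gripper's body presses on something with over 40 N, if the wrist force passes 120 N, or if a joint passes its speed limit or range.

### The arm

A 6-joint arm with a two-finger parallel gripper is mounted at the origin on a cart in front of the work surface, level with it; the furniture and walls round the work are solid. World frame = base frame: x ahead of the robot, y to its left, z up, the work surface at z = 0. Lengths are in mm, angles in rad, forces in N, time in s.
With the tool pointing down it reaches from about 275 to 1000 mm from the base axis. Payload 8.4 kg.
Tool frame: the origin (TCP) lies between the finger pads; the fingertips stand 25 mm ahead of it and the grasp point (between the pads) lies 6 mm ahead of it; z points along the fingers, y is the line along which they close (so a half turn about z gives the same grasp; the last joint's range is limited). The gripper opens to 85 mm and grips with 20 to 120 N. Pads are 22 mm wide; open, the fingers measure 114 mm over their backs; the gripper's body (76 mm by 85 mm) begins 54 mm behind the grasp point. The pads swing forward as they close: fully open they stand 13 mm farther back than shut.
Start: joints at [-1.127, 0.353, 1.633, -0, 1.155, -0.002], TCP at [269.486, -563.919, 256.281] pointing down, gripper open.
Joint ranges: [-2.63, 2.63], [-0.92, 2.1], [0.06, 2.66], [-1.3, 4.44], [0, 2.69], [-3.02, 3.02]. Speed limits (rad/s): [2.22, 2.22, 2.79, 3.14, 3.14, 3.14].

### API

Orientations are given as [roll, pitch, yaw] about the fixed x, y, z axes, in that order (R = Rz(yaw) Ry(pitch) Rx(roll)).
In Python, from rig import r, eyes, workorder gives the robot as it stands. The module is installed in compiled form; this text tells all that it offers.
- The arm moves only by the tool step_arm, never from a script. Its argument "moves" is a list of rows, each an object of numbers: "tx", "ty", "tz": the shift along the tool's x, y, z scaled (see below); "ax", "ay", "az": the turn, a rotation vector about the tool's x, y, z scaled (see below). In form: [{"tx": .., "ty": .., "tz": .., "ax": .., "ay": .., "az": ..}, ...]. A call has 1 to 5 rows; each row shifts and turns the commanded pose from where the row before left it, along the tool's axes as they then stand; what a row does not reach is not made up. The controller multiplies each number of a shift by 25 mm and each number of a turn by 90 degrees. A row lasts 1/8 s, in which the tool goes at most 62.5 mm and 10.7 degrees, less where a joint would pass 70% of its speed; a pose out of reach is approached as far as the arm can. A call with a number of a shift or a turn outside -1 to 1 is refused whole. A call with a gripper value outside its range is refused whole. "gripper" is the opening, from 0 (shut) to 1 (fully open), set as the call begins (left out, the last holds). The fingers move at their own pace and stop on an object; "newtons" is the grip in N (left out, the last holds). Time passes only in rows, so rows that do not move let the fingers close. It gives the time, the measured TCP pose, the force, the opening and the grip force at its end, in the units of the state.
- r.sense(): the state, without advancing time (a new reading comes with each control period).
- eyes.grab_frame(name): name is "side" or "top"; returns (picture, depth): 400x640x3 uint8, red, green, blue; 400x640 float32, mm along the optical axis (not along the pixel's ray), 0 where there is no reading.
- eyes.camera_info(name): a dict with "intrinsics" (3x3 intrinsics, pixels), "cam_to_world" (4x4, takes a point from camera to world coordinates). Camera axes: x right, y up, looking along -z (the intrinsics and any distortion apply to the point x, -y, -z); pixel columns grow to the right and rows downward; lengths in mm; the calibration is good to about 2 mm. A picture is of the moment at which its call begins. camera_info takes no time and is no camera call.
- workorder.sign_off(): hands the job in; it is judged then, once.
The state is a dict: "clock": time; "qpos": joint angles; "qvel": joint speeds; "joint_efforts": joint torques, N m; "eef_pos": TCP position; "tcp_rot": TCP orientation; "contact_force": force on the tool from outside, world axes, zero at the start; "wrist_torque": the same for the moment, N m; "opening": opening from 0.0 (shut) to 1.0 (fully open); "grasp_force": force on a finger pad.
Only numpy, scipy, OpenCV 4.12 (cv2) and the standard library are available. Lean on these libraries where they do the work, as an engineer would, in place of code of your own. Each camera call takes 0.05 s, during which the arm holds its last target. There are 200 camera calls.

## Working session

There is one attempt and no reset: what is moved stays moved. The work goes in short steps, Python scripts to look and compute and a tool call to move; the robot and the scene stay as the last step left them, time stands still between calls to the robot, and variables do not carry over. Pictures are saved under pics/ and viewed, at most 10 in all, crops included, and the job is handed in when it is done.

Besides the shell and the picture viewer there is one more tool, called after "Emit:" by a JSON object that holds its "method" and its "body", one argument or row to a line. step_arm: Moves the arm, as the interface text tells. Its arguments: {"type":"object","properties":{"moves":{"type":"array","items":{"type":"object","properties":{"tx":{"type":"number"},"ty":{"type":"number"},"tz":{"type":"number"},"ax":{"type":"number"},"ay":{"type":"number"},"az":{"type":"number"}}}},"gripper":{"type":"number"},"newtons":{"type":"number"}},"required":["moves"]}

```bash
mkdir -p pics; python3 - <<'E'
from rig import r,eyes
import cv2,numpy as np
s=r.sense();print({k:np.round(v,3) for k,v in s.items()})
for n in("top","side"):
    p,d=eyes.grab_frame(n);i=eyes.camera_info(n)
    cv2.imwrite(f"pics/{n}0.png",p[:,:,::-1]);np.savez(f"{n}0.npz",p=p,d=d,K=i["intrinsics"],T=i["cam_to_world"]);print(n,i)
E
```

```text
{'clock': np.float64(0.0), 'qpos': array([-1.127,  0.354,  1.634,  0.   ,  1.155, -0.002]), 'qvel': array([-0.001, -0.   ,  0.001,  0.   , -0.001, -0.001]), 'joint_efforts': array([-3.0000e-03, -6.0527e+01, -3.4206e+01, -0.0000e+00,  1.0000e-02,
       -0.0000e+00]), 'eef_pos': array([ 269.297, -563.491,  255.562]), 'tcp_rot': array([-3.14 , -0.   ,  0.446]), 'contact_force': array([-0.226, -0.075, -1.205]), 'wrist_torque': array([-0.07 , -0.008,  0.041]), 'grasp_force': np.float64(0.0), 'opening': np.float64(0.999)}
top {'intrinsics': array([[423.27780088,   0.        , 311.28613013],
       [  0.        , 423.27780088, 192.52020641],
       [  0.        ,   0.        ,   1.        ]]), 'cam_to_world': array([[-1.60256148e-02,  9.97530216e-01, -6.83860243e-02,
         4.65581588e+02],
       [-9.99602416e-01, -1.43968954e-02,  2.42433320e-02,
        -8.90167393e+00],
       [ 2.31989098e-02,  6.87473495e-02,  9.97364333e-01,
         1.28628791e+03],
       [ 0.00000000e+00,  0.00000000e+00,  0.00000000e+00,
         1.00000000e+00]])}
side {'intrinsics': array([[431.10226782,   0.        , 321.00227473],
       [  0.        , 431.10226782, 196.1555551 ],
       [  0.        ,   0.        ,   1.        ]]), 'cam_to_world': array([[-8.78219213e-01,  2.98417733e-01, -3.73735027e-01,
         9.88037855e+01],
       [-4.77921638e-01, -5.18278033e-01,  7.09209975e-01,
         8.03132137e+02],
       [ 1.79421782e-02,  8.01457883e-01,  5.97782018e-01,
         7.94002408e+02],
       [ 0.00000000e+00,  0.00000000e+00,  0.00000000e+00,
         1.00000000e+00]])}
```

View pics/top0.png

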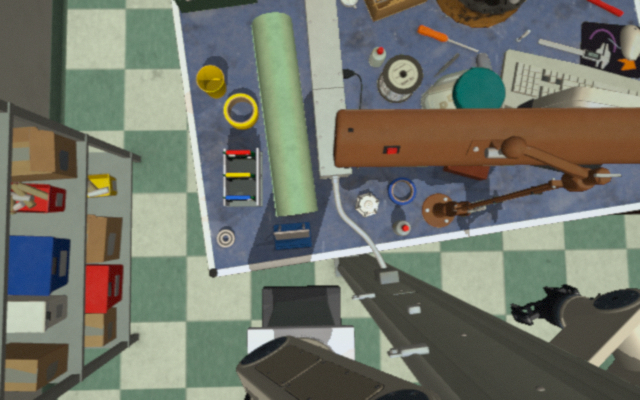

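View pics/side0.png

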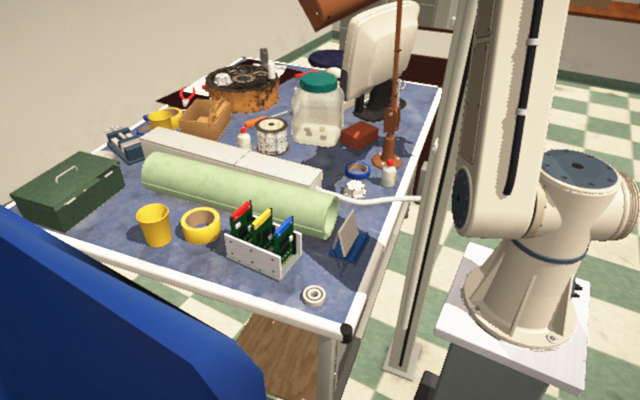

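The top view shows the rack at about px (240,177): red bar (238,154), yellow (238,176), blue (237,198). The stand is at (293,237) and the bearing at (226,238). A green roll lies to the right of the rack. I'll zoom in next.

```bash
cat > h.py <<'E'
import numpy as np
def load(n):
    z=np.load(n+".npz");return z["p"],z["d"],z["K"],z["T"]
def cloud(d,K,T):
    v,u=np.mgrid[:d.shape[0],:d.shape[1]]
    P=np.stack([(u-K[0,2])/K[0,0]*d,-(v-K[1,2])/K[1,1]*d,-d],-1)
    return P@T[:3,:3].T+T[:3,3]
def proj(X,K,T):
    c=(np.atleast_2d(X)-T[:3,3])@T[:3,:3]
    return np.stack([K[0,0]*c[:,0]/-c[:,2]+K[0,2],K[1,1]*-c[:,1]/-c[:,2]+K[1,2]],-1)
E
python3 - <<'E'
from h import *
import cv2
p,d,K,T=load("top0");q,e,L,U=load("side0")
a=cv2.resize(p[135:260,205:330],(560,560),interpolation=cv2.INTER_CUBIC)
b=cv2.resize(q[190:310,215:375],(746,560),interpolation=cv2.INTER_CUBIC)
cv2.imwrite("pics/a.png",a[:,:,::-1]);cv2.imwrite("pics/b.png",b[:,:,::-1])
for n in("top0","side0"):
    p,d,K,T=load(n);W=cloud(d,K,T);h=cv2.cvtColor(p,cv2.COLOR_RGB2HSV).astype(int)
    H,S,V=h[...,0],h[...,1],h[...,2]
    box=(W[...,0]>250)&(W[...,0]<700)&(W[...,1]>0)&(W[...,1]<350)&(W[...,2]>100)&(W[...,2]<160)
    for c,m in dict(red=(H<8)|(H>172),yel=(H>20)&(H<32),blu=(H>100)&(H<125)).items():
        X=W[m&(S>130)&box]
        print(n,c,len(X),np.round(np.median(X,0)) if len(X) else"",np.round(np.percentile(X,[2,98],axis=0)) if len(X) else "")
p,d,K,T=load("top0");W=cloud(d,K,T)
for u,v in[(222,155),(222,200),(259,150),(259,200),(293,237),(278,227),(310,225),(275,247),(309,247),(226,238),(290,240),(200,160)]:print(u,v,np.round(W[v,u]))
E
```

```text
top0 red 112 [659. 161. 135.] [[654. 132. 120.]
 [665. 194. 140.]]
top0 yel 100 [596. 162. 134.] [[593. 130. 126.]
 [601. 194. 140.]]
top0 blu 93 [536. 162. 135.] [[532. 133. 130.]
 [541. 195. 139.]]
side0 red 151 [654. 168. 133.] [[651. 133. 121.]
 [663. 197. 137.]]
side0 yel 162 [592. 167. 134.] [[590. 134. 120.]
 [655. 198. 137.]]
side0 blu 145 [530. 168. 134.] [[528. 133. 121.]
 [538. 198. 138.]]
222 155 [673. 231.  -2.]
222 200 [535. 230.   3.]
259 150 [677. 112.  55.]
259 200 [530. 113.  56.]
293 237 [421.  17.  22.]
278 227 [451.  62.   8.]
310 225 [455. -35.  -2.]
275 247 [391.  72.  -0.]
309 247 [389. -31.  -3.]
226 238 [420. 219.   0.]
290 240 [411.  26.   5.]
200 160 [658. 297.  -1.]
```

View pics/a.png

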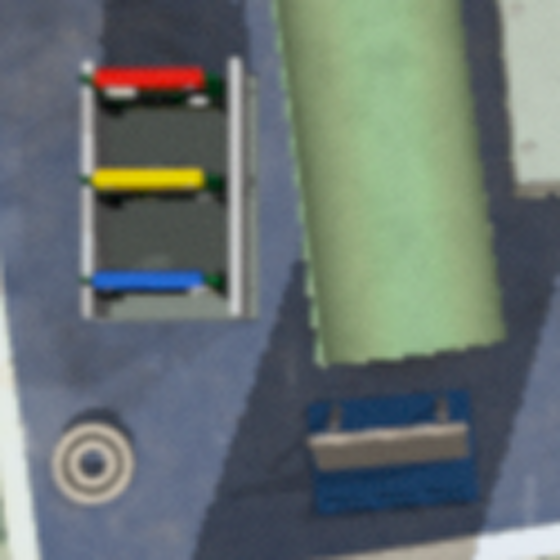

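View pics/b.png

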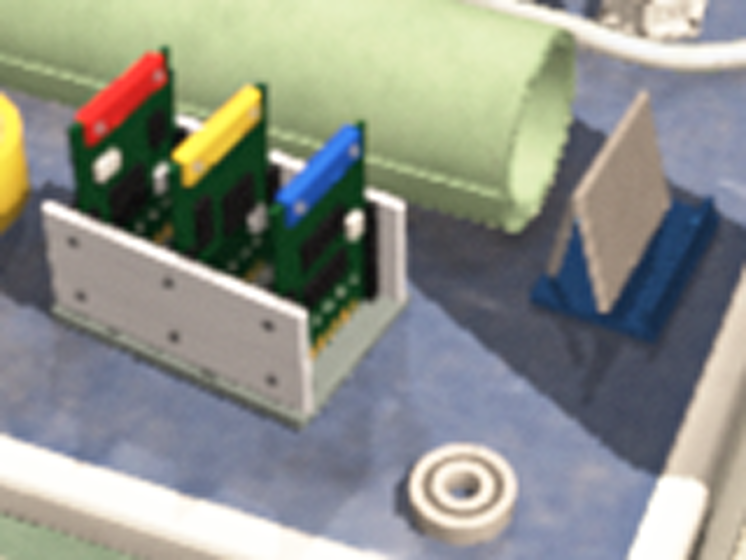

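The zoomed crops show rack and boards almost axis-aligned, with chips facing −x. The stand's lip is toward the robot and it's yawed a few degrees. The grey shape from (340,260) to (640,400) in the top view looks like a vertical post near the arm's route, so I'll locate it, the roll and the stand together.

```bash
cat > m.py <<'E'
from h import *
import cv2
from scipy.optimize import minimize
from scipy.spatial.transform import Rotation as Ro
def box(x0,x1,y0,y1,z0,z1):return np.array([[x,y,z] for x in(x0,x1) for y in(y0,y1) for z in(z0,z1)],float)
def rend(parts,x,y,yaw,K,T,roi,s=8):
    u0,u1,v0,v1=roi;im=np.zeros(((v1-v0)*s,(u1-u0)*s),np.uint8);R=Ro.from_euler('z',yaw).as_matrix()
    for P in parts:
        q=(proj(P@R.T+[x,y,0],K,T)+.5-[u0,v0])*s
        cv2.fillConvexPoly(im,cv2.convexHull(q.astype(np.float32)).round().astype(int),255)
    return cv2.resize(im,(u1-u0,v1-v0),interpolation=cv2.INTER_AREA)/255.
def fit(parts,views,g):
    def cost(a):return sum(((rend(parts,a[0],a[1],a[2]/100,K,T,roi)-m)**2).sum() for m,K,T,roi in views)
    best=minimize(cost,g,method='Nelder-Mead',options=dict(initial_simplex=np.array(g)+np.array([[0,0,0],[8,0,0],[0,8,0],[0,0,6]]),xatol=.05,fatol=.05))
    return np.round([best.x[0],best.x[1],best.x[2]/100,best.fun],3)
E
python3 - <<'E'
from m import *
D={n:load(n+"0") for n in("top","side")}
def mask(n,roi,f):
    p,d,K,T=D[n];u0,u1,v0,v1=roi;h=cv2.cvtColor(p,cv2.COLOR_RGB2HSV).astype(int)[v0:v1,u0:u1]
    return f(h[...,0],h[...,1],h[...,2]).astype(float),K,T,roi
red=lambda H,S,V:((H<8)|(H>172))&(S>130)&(V>90)
bar=[box(-5,5,-33,33,118,136)]
A=mask("top",(215,265,140,170),red);B=mask("side",(222,262,195,235),red)
print("red",A[0].sum(),B[0].sum(),*[fit(bar,v,[659,163,0]) for v in([A],[B],[A,B])])
c,s=np.cos(np.radians(14)),np.sin(np.radians(14))
f0=np.array([[x,y,0] for x in(0,4) for y in(-50,50)]);back=np.vstack([f0+[0,0,8],f0+[80*s,0,8+80*c]])
st=[box(-30,46,-55,55,0,8),box(-26,-20,-55,55,8,22),back]
sm=lambda H,S,V:((H>98)&(H<118)&(S>150))|((S<70)&(V>70))
roi=(270,318,217,252)
M=mask("top",roi,sm)
p=D["top"][0];h=cv2.cvtColor(p,cv2.COLOR_RGB2HSV)
print("bench",h[250,265],h[235,320],h[220,270],"blue",h[247,290],h[246,280],"back",h[236,293])
print("stand",M[0].sum(),fit(st,[M],[420,18,.0]))
for row in M[0]:print(''.join('#' if t else '.' for t in row))
# obstacles
for n in D:
    p,d,K,T=D[n];W=cloud(d,K,T);ok=(d>0)
    for z0 in range(-300,1200,150):
        k=ok&(W[...,2]>z0)&(W[...,2]<z0+150)&(W[...,0]>50)&(W[...,0]<800)&(W[...,1]>-500)&(W[...,1]<150)
        X=W[k]
        if z0>=0 or n=="x":
            hh,xe,ye=np.histogram2d(X[:,0],X[:,1],bins=[np.arange(50,801,75),np.arange(-500,151,65)])
            print(n,z0,[(int(xe[i]),int(ye[j]),int(hh[i,j])) for i,j in zip(*np.nonzero(hh>15)) if z0>=150])
p,d,K,T=D["top"];W=cloud(d,K,T);g=W[150:220,265:315].reshape(-1,3);g=g[(g[:,2]>30)];print("roll",np.percentile(g,[2,98],axis=0))
E
```

```text
red 113.0 165.0 [ 6.60378e+02  1.63837e+02 -3.10000e-02  7.54200e+00] [6.59696e+02 1.61366e+02 2.00000e-02 2.00800e+01] [ 6.59879e+02  1.62865e+02 -1.00000e-03  3.09470e+01]
bench [111  77  79] [111  60 135] [109  47  92] blue [105 188  92] [106 184  83] back [18 39 98]
stand 1242.0 [4.16692e+02 2.07640e+01 8.40000e-02 5.63364e+02]
#################..........###.#################
###################.#####.######################
#########.##########################.######.#.##
#########.###################.#.####.###########
########..#########.##...#.##...........#..#.###
########..####.####................####..#######
######...................#######...####..######.
####.........###################.#..###..##....#
###..###....####################.##.####.###..##
###.####.##.#######################.####..######
###.####.##.###################.###.####..######
###.####.##.###################..##....#..######
###.###.###.#############....##########....#####
##..###.###.##.....#####################..######
##.....#################################..######
###############################
[... 2897 characters left out ...]
0, 378), (275, -175, 195), (425, -435, 82), (500, -435, 178)]
side 450 [(50, -45, 633), (50, 20, 2472), (50, 85, 89), (125, -45, 17), (125, 20, 4278), (125, 85, 196), (200, -240, 47), (200, -175, 715), (200, -110, 150), (200, -45, 932), (200, 20, 68), (275, -240, 523), (275, -175, 254), (500, -435, 159), (500, -370, 34), (500, -305, 83), (500, -240, 154), (500, -175, 256), (500, -110, 351), (575, -370, 17), (575, -305, 21), (575, -240, 21), (575, -175, 28), (575, -110, 390)]
side 600 [(50, -45, 669), (125, -45, 448), (125, 20, 1201), (200, -110, 59), (200, -45, 307)]
side 750 []
side 900 []
side 1050 []
roll [[489.84699543 -42.17635594  57.97148135]
 [664.99717509  75.46500602 123.72242831]]
```

```bash
python3 - <<'E'
from m import *
for n in("top","side"):
    p,d,K,T=load(n+"0");W=cloud(d,K,T)
    for z0 in range(-100,1100,100):
        X=W[(d>0)&(abs(W[...,2]-z0)<50)&(W[...,0]>215)&(W[...,0]<400)&(W[...,1]>-340)&(W[...,1]<-130)]
        if len(X)>20:print(n,z0,len(X),*np.round(np.percentile(X,[1,20,50,80,99],axis=0)[:,:2]).astype(int).tolist())
    hi=W[(d>0)&(W[...,2]>80)&(W[...,0]>150)&(W[...,0]<480)&(W[...,1]>-400)&(W[...,1]<0)]
    print("max z",hi[:,2].max())
p,d,K,T=load("top0")
im=p.copy();cv2.imwrite("pics/c.png",cv2.resize(p[220:400,220:640],(798,342),interpolation=cv2.INTER_CUBIC)[:,:,::-1])
E
```

```text
top -100 159 [271, -303] [283, -234] [296, -184] [305, -164] [317, -150]
top 0 906 [272, -333] [317, -261] [379, -208] [393, -161] [400, -131]
top 100 597 [271, -301] [298, -260] [309, -229] [324, -182] [331, -150]
top 200 441 [271, -302] [297, -279] [301, -239] [309, -182] [317, -150]
top 300 798 [269, -302] [285, -277] [298, -219] [305, -165] [317, -134]
top 400 914 [269, -302] [285, -278] [298, -230] [307, -179] [317, -149]
top 500 1399 [269, -301] [285, -277] [298, -224] [309, -179] [317, -149]
top 600 2024 [270, -302] [285, -277] [298, -231] [307, -179] [317, -149]
top 700 3463 [269, -302] [286, -277] [297, -225] [305, -175] [316, -135]
top 800 5931 [271, -302] [284, -277] [297, -228] [306, -178] [316, -132]
top 900 3433 [292, -302] [297, -292] [304, -276] [311, -206] [316, -178]
max z 925.6233819069555
side -100 658 [229, -304] [241, -185] [259, -178] [281, -153] [301, -147]
side 0 1348 [229, -327] [251, -225] [294, -182] [380, -154] [399, -135]
side 100 1033 [229, -255] [245, -188] [267, -180] [300, -154] [325, -147]
side 200 921 [230, -188] [245, -184] [261, -176] [280, -152] [301, -147]
side 300 996 [239, -187] [251, -181] [266, -174] [288, -151] [302, -140]
side 400 1007 [247, -186] [258, -179] [269, -172] [291, -151] [302, -147]
side 500 1058 [254, -193] [262, -179] [275, -158] [295, -150] [313, -146]
side 600 485 [260, -183] [265, -178] [276, -153] [293, -150] [302, -146]
max z 634.1676020902687
```

View pics/c.png

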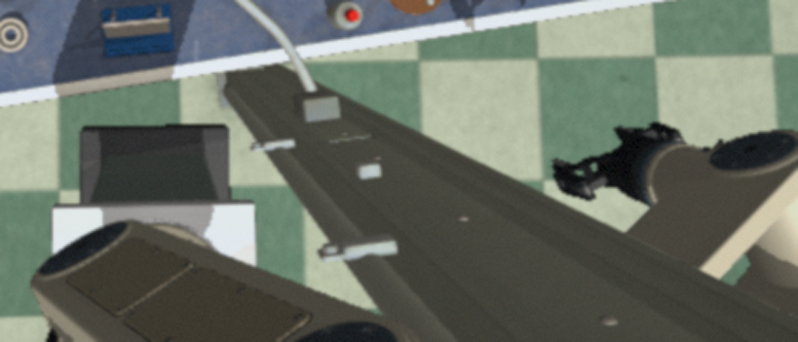

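The crop shows a tall post from about px (225,90), with conduit clips on its base side. By depth it spans x 225–317, y −305 to −147, taller than 0.9 m, and stands between the start pose and the rack. The arm has to fold in past it. I'll retract first and use the readings to learn the arm's kinematics.

Emit:
{"method": "step_arm", "body": {
  "moves": [
    {"ty": -1, "tz": 0},
    {"ty": -1, "tz": 0},
    {"ty": -1, "tz": 0},
    {"ty": -1, "tz": -0.5},
    {"ty": -1, "tz": -0.5}
  ],
  "gripper": 0.4
}}

```text
schema error: expected keys tx, ty, tz, ax, ay, az
```

```bash
python3 - <<'E'
from rig import r
from m import *
from scipy.optimize import least_squares
s=r.sense();print({k:np.round(s[k],4).tolist() for k in("clock","qpos","eef_pos","tcp_rot","opening")})
for n in("top","side"):
    p,d,K,T=load(n+"0");W=cloud(d,K,T)
    for z0 in range(100,1300,200):
        k=(d>0)&(abs(W[...,2]-z0)<100)&(np.hypot(W[...,0],W[...,1])<700)&((W[...,0]<60)|(W[...,1]>120))
        X=W[k]
        if len(X)>20:
            hh,xe,ye=np.histogram2d(X[:,0],X[:,1],bins=[np.arange(-700,701,100)]*2)
            print(n,z0,[(int(xe[i]),int(ye[j]),int(hh[i,j])) for i,j in zip(*np.nonzero(hh>15))])
E
```

```text
{'clock': 0.1, 'qpos': [-1.1274, 0.3536, 1.6341, -0.0, 1.1552, -0.0024], 'eef_pos': [269.2999, -563.5467, 255.61], 'tcp_rot': [-3.1403, 0.0, 0.4458], 'opening': 1.0015}
top 100 [(100, 100, 72), (300, 100, 264), (300, 200, 301), (400, 100, 355), (400, 200, 477), (500, 100, 920), (500, 200, 532), (600, 100, 642), (600, 200, 293)]
top 300 [(100, 100, 148)]
side 100 [(-200, -200, 99), (-200, -100, 364), (-200, 0, 584), (-200, 100, 354), (-100, -100, 47), (-100, 0, 3630), (-100, 100, 948), (0, 0, 2548), (0, 100, 725), (100, 100, 158), (300, 100, 468), (300, 200, 699), (400, 100, 445), (400, 200, 826), (500, 100, 1709), (500, 200, 1491), (500, 300, 38), (600, 100, 673), (600, 200, 848), (600, 300, 25)]
side 300 [(-200, -100, 110), (-200, 0, 494), (-100, -100, 798), (-100, 0, 4963), (0, -100, 450), (0, 0, 3272), (0, 100, 477), (100, 100, 1611)]
```

Nothing stands close behind the base. All six keys are required in each row.

Emit:
{"method": "step_arm", "body": {
  "moves": [
    {"tx": 0, "ty": -1, "tz": 0, "ax": 0, "ay": 0, "az": 0},
    {"tx": 0, "ty": -1, "tz": 0, "ax": 0, "ay": 0, "az": 0},
    {"tx": 0, "ty": -1, "tz": 0, "ax": 0, "ay": 0, "az": 0},
    {"tx": 0, "ty": -1, "tz": -0.5, "ax": 0, "ay": 0, "az": 0},
    {"tx": 0, "ty": -1, "tz": -0.5, "ax": 0, "ay": 0, "az": 0}
  ],
  "gripper": 0.4
}}

```text
clock: 0.72
eef_pos: [215.1, -450.1, 281.1]
tcp_rot: [-3.141, 0.0, 0.446]
contact_force: [-0.2, -0.4, -0.7]
opening: 0.4
grasp_force: 0.0
```

```bash
python3 - <<'E'
from rig import r
import numpy as np
from scipy.optimize import least_squares
s=r.sense();print({k:np.round(s[k],4).tolist() for k in("clock","qpos","eef_pos","tcp_rot","opening","contact_force")})
E
```

```text
{'clock': 0.725, 'qpos': [-1.128, 0.1303, 1.8687, -0.0, 1.1437, -0.003], 'eef_pos': [215.0879, -450.0777, 281.1223], 'tcp_rot': [-3.1405, 0.0, 0.4458], 'opening': 0.4001, 'contact_force': [-0.186, -0.421, -0.68]}
```

```bash
python3 - <<'E'
from m import *
p,d,K,T=load("side0");W=cloud(d,K,T)
for u,v in[(577,165),(545,175),(560,290),(555,200),(460,200),(490,300),(500,180),(580,310)]:print("s",u,v,np.round(W[v,u]))
a=-1.127;X=W[(d>0)&(W[...,0]<250)&(W[...,1]>-150)&(W[...,1]<250)&(W[...,2]>0)&(np.hypot(W[...,0],W[...,1])<260)]
R=np.hypot(X[:,0],X[:,1])
for z in range(0,700,50):
    k=abs(X[:,2]-z)<25
    if k.sum()>10:print(z,k.sum(),np.round(np.percentile(R[k],[2,50,98])))
p,d,K,T=load("top0");W=cloud(d,K,T);X=W[(d>0)&(W[...,2]>300)&(W[...,0]>400)&(W[...,0]<800)&(W[...,1]>-200)];print("lamp",np.percentile(X,[0.5,50,99.5],axis=0).round())
E
```

```text
s 577 165 [ -0.  -6. 379.]
s 545 175 [ 47.  52. 374.]
s 560 290 [-56.  54. 131.]
s 555 200 [ 18.  69. 341.]
s 460 200 [171.  94. 299.]
s 490 300 [58. 58. 37.]
s 500 180 [114. 107. 373.]
s 580 310 [-133.  -52.   -0.]
0 5861 [ 85. 125. 197.]
50 1839 [ 79.  84. 110.]
100 1855 [75. 79. 99.]
150 1615 [72. 75. 84.]
200 1530 [70. 74. 77.]
250 2069 [ 70.  74. 198.]
300 4300 [ 71. 110. 200.]
350 5441 [ 68.  99. 198.]
400 4895 [ 14.  97. 204.]
450 2710 [ 87. 154. 219.]
500 2868 [ 86. 153. 227.]
550 3030 [ 89. 155. 237.]
600 3162 [ 95. 158. 244.]
650 1085 [102. 149. 213.]
lamp [[ 561. -199.  544.]
 [ 601. -132.  601.]
 [ 650.  -67.  613.]]
```

Emit:
{"method": "step_arm", "body": {
  "moves": [
    {"tx": 0, "ty": -1, "tz": -0.7, "ax": 0, "ay": 0, "az": 0},
    {"tx": 0, "ty": -1, "tz": -0.7, "ax": 0, "ay": 0, "az": 0},
    {"tx": 0, "ty": -1, "tz": -0.7, "ax": 0, "ay": 0, "az": 0},
    {"tx": 0, "ty": -1, "tz": -0.7, "ax": 0, "ay": 0, "az": 0},
    {"tx": 0, "ty": -1, "tz": -0.7, "ax": 0, "ay": 0, "az": 0}
  ]
}}

```text
clock: 1.35
eef_pos: [161.2, -337.4, 369.1]
tcp_rot: [-3.141, -0.0, 0.446]
contact_force: [0.2, -1.0, 0.6]
opening: 0.394
grasp_force: 0.0
```

Emit:
{"method": "step_arm", "body": {
  "moves": [
    {"tx": 0, "ty": -1, "tz": -0.2, "ax": 0, "ay": 0, "az": 0},
    {"tx": 0, "ty": -1, "tz": -0.2, "ax": 0, "ay": 0, "az": 0},
    {"tx": 0, "ty": -1, "tz": -0.2, "ax": 0, "ay": 0, "az": 0},
    {"tx": 0, "ty": -1, "tz": -0.2, "ax": 0, "ay": 0, "az": 0},
    {"tx": 0, "ty": -1, "tz": -0.2, "ax": 0, "ay": 0, "az": 0}
  ]
}}

```text
clock: 1.98
eef_pos: [107.3, -224.6, 393.7]
tcp_rot: [-3.141, -0.0, 0.446]
contact_force: [-0.5, 0.3, 0.7]
opening: 0.399
grasp_force: 0.0
```

Emit:
{"method": "step_arm", "body": {
  "moves": [
    {"tx": 0, "ty": -1, "tz": 0, "ax": 0, "ay": 0, "az": 0},
    {"tx": 0, "ty": -1, "tz": 0, "ax": 0, "ay": 0, "az": 0},
    {"tx": 0, "ty": -0.4, "tz": 0, "ax": 0, "ay": 0, "az": 0}
  ]
}}

```text
clock: 2.35
eef_pos: [81.5, -170.6, 393.6]
tcp_rot: [3.141, -0.0, 0.446]
contact_force: [-0.0, -0.4, -0.4]
opening: 0.405
grasp_force: 0.0
```

```bash
python3 - <<'E'
from rig import r,eyes
import numpy as np,cv2
s=r.sense();print({k:np.round(s[k],4).tolist() for k in("clock","qpos","eef_pos","tcp_rot","opening","contact_force")})
p,d=eyes.grab_frame("top");q,e=eyes.grab_frame("side")
cv2.imwrite("pics/d.png",cv2.resize(np.hstack([p[200:,200:560],q[:,290:][60:260]]),None,fx=1.12,fy=1.5)[:,:,::-1])
E
```

```text
{'clock': 2.35, 'qpos': [-1.1329, -0.5667, 2.1445, 0.0, 1.5632, -0.0079], 'eef_pos': [81.5376, -170.6043, 393.6251], 'tcp_rot': [3.141, -0.0, 0.4458], 'opening': 0.4052, 'contact_force': [-0.0299, -0.4346, -0.3545]}
```

View pics/d.png

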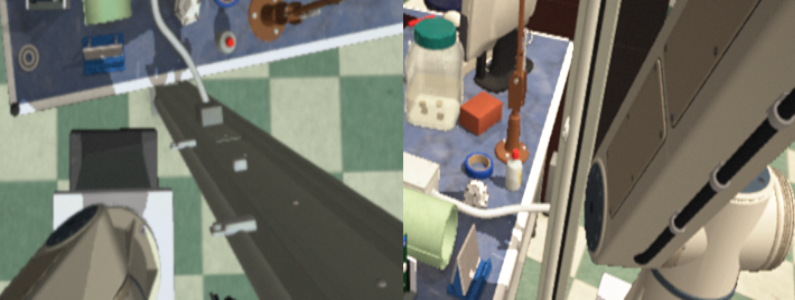

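The arm is folded to r = 189 mm, clear of the post: the top view shows the gripper hidden under the arm at bottom left, with the post beyond it. Next I sweep around the base.

Emit:
{"method": "step_arm", "body": {
  "moves": [
    {"tx": 0.98, "ty": -0.064, "tz": 0, "ax": 0, "ay": 0, "az": -0.083},
    {"tx": 0.98, "ty": -0.064, "tz": 0, "ax": 0, "ay": 0, "az": -0.083},
    {"tx": 0.98, "ty": -0.064, "tz": 0, "ax": 0, "ay": 0, "az": -0.083},
    {"tx": 0.98, "ty": -0.064, "tz": 0, "ax": 0, "ay": 0, "az": -0.083}
  ]
}}

```text
clock: 2.95
eef_pos: [157.0, -108.2, 393.8]
tcp_rot: [3.142, -0.0, 0.971]
contact_force: [0.2, -0.0, -0.4]
opening: 0.403
grasp_force: 0.0
```

Emit:
{"method": "step_arm", "body": {
  "moves": [
    {"tx": 0.98, "ty": -0.064, "tz": 0, "ax": 0, "ay": 0, "az": -0.083},
    {"tx": 0.98, "ty": -0.064, "tz": 0, "ax": 0, "ay": 0, "az": -0.083},
    {"tx": 0.98, "ty": -0.064, "tz": 0, "ax": 0, "ay": 0, "az": -0.083},
    {"tx": 0.98, "ty": -0.064, "tz": 0, "ax": 0, "ay": 0, "az": -0.083},
    {"tx": 0.98, "ty": -0.064, "tz": 0, "ax": 0, "ay": 0, "az": -0.066}
  ]
}}

```text
clock: 3.58
eef_pos: [189.8, 8.6, 393.8]
tcp_rot: [3.142, 0.0, 1.596]
contact_force: [0.5, 0.1, -0.5]
opening: 0.4
grasp_force: 0.0
```

```bash
python3 - <<'E'
from rig import r
import numpy as np
s=r.sense();print({k:np.round(s[k],4).tolist() for k in("clock","qpos","eef_pos","tcp_rot","opening","contact_force")})
E
```

```text
{'clock': 3.575, 'qpos': [0.0372, -0.5643, 2.1432, -0.0, 1.5627, 0.0117], 'eef_pos': [189.7816, 8.5601, 393.8248], 'tcp_rot': [3.1416, 0.0, 1.5963], 'opening': 0.3996, 'contact_force': [0.4693, 0.1466, -0.5269]}
```

Emit:
{"method": "step_arm", "body": {
  "moves": [
    {"tx": 0.31, "ty": 0.94, "tz": 0, "ax": 0, "ay": 0, "az": 0.016},
    {"tx": 0.31, "ty": 0.94, "tz": 0, "ax": 0, "ay": 0, "az": 0},
    {"tx": 0.31, "ty": 0.94, "tz": 0, "ax": 0, "ay": 0, "az": 0},
    {"tx": 0.31, "ty": 0.94, "tz": 0, "ax": 0, "ay": 0, "az": 0},
    {"tx": 0.31, "ty": 0.94, "tz": 0, "ax": 0, "ay": 0, "az": 0}
  ]
}}

```text
clock: 4.2
eef_pos: [308.0, 47.1, 393.4]
tcp_rot: [-3.141, 0.0, 1.568]
contact_force: [-0.0, 0.5, 0.2]
opening: 0.402
grasp_force: 0.0
```

Emit:
{"method": "step_arm", "body": {
  "moves": [
    {"tx": 0.31, "ty": 0.94, "tz": 0.2, "ax": 0, "ay": 0, "az": 0},
    {"tx": 0.31, "ty": 0.94, "tz": 0.2, "ax": 0, "ay": 0, "az": 0},
    {"tx": 0.31, "ty": 0.94, "tz": 0.2, "ax": 0, "ay": 0, "az": 0},
    {"tx": 0.31, "ty": 0.94, "tz": 0.2, "ax": 0, "ay": 0, "az": 0},
    {"tx": 0.31, "ty": 0.94, "tz": 0.2, "ax": 0, "ay": 0, "az": 0}
  ]
}}

```text
clock: 4.82
eef_pos: [425.6, 85.5, 367.9]
tcp_rot: [-3.141, 0.0, 1.567]
contact_force: [-0.8, 0.7, 0.2]
opening: 0.401
grasp_force: 0.0
```

Emit:
{"method": "step_arm", "body": {
  "moves": [
    {"tx": 0.31, "ty": 0.94, "tz": 0.6, "ax": 0, "ay": 0, "az": 0},
    {"tx": 0.31, "ty": 0.94, "tz": 0.6, "ax": 0, "ay": 0, "az": 0},
    {"tx": 0.31, "ty": 0.94, "tz": 0.6, "ax": 0, "ay": 0, "az": 0},
    {"tx": 0.31, "ty": 0.94, "tz": 0.6, "ax": 0, "ay": 0, "az": 0},
    {"tx": 0.31, "ty": 0.94, "tz": 0.6, "ax": 0, "ay": 0, "az": 0}
  ]
}}

```text
clock: 5.45
eef_pos: [543.2, 123.8, 292.1]
tcp_rot: [-3.141, 0.0, 1.567]
contact_force: [0.9, -0.1, -0.6]
opening: 0.4
grasp_force: 0.0
```

```bash
python3 - <<'E'
from m import *
# refine: side with yaw prior, board edges; also stand fit w/ side + blue-only mask with occlusion by backrest excluded
D={n:load(n+"0") for n in("top","side")}
def hsv(n,roi):
    p=D[n][0];u0,u1,v0,v1=roi;h=cv2.cvtColor(p,cv2.COLOR_RGB2HSV).astype(int)[v0:v1,u0:u1];return h[...,0],h[...,1],h[...,2]
c,s=np.cos(np.radians(14)),np.sin(np.radians(14))
f0=np.array([[x,y,0] for x in(0,4) for y in(-50,50)]);back=np.vstack([f0+[0,0,8],f0+[80*s,0,8+80*c]])
base=[box(-30,46,-55,55,0,8),box(-26,-20,-55,55,8,22)]
roi=(270,318,217,252);H,S,V=hsv("top",roi)
blue=((H>98)&(H<118)&(S>140));white=(H<40)&(V>55)
lab,st=cv2.connectedComponentsWithStats((blue|white).astype(np.uint8))[1:3];k=1+st[1:,4].argmax();M=lab==k
Wm=M&white
for r_ in(blue*1+Wm*2):print(''.join('.#WW'[t] for t in r_))
_,_,K,T=D["top"]
print("top sil",M.sum(),fit(base+[back],[(M.astype(float),K,T,roi)],[420,18,5.]))
print("top back",fit([back],[(Wm.astype(float),K,T,roi)],[420,18,5.]))
roi=(325,375,205,265);H,S,V=hsv("side",roi)
blue=((H>98)&(H<118)&(S>140));white=(H<40)&(S<90)&(V>55)
m=(blue|white).astype(np.uint8);lab,st=cv2.connectedComponentsWithStats(m)[1:3];k=1+st[1:,4].argmax();M=lab==k
for r_ in(blue*1+(M&white)*2):print(''.join('.#WW'[t] for t in r_))
_,_,K,T=D["side"]
print("side sil",fit(base+[back],[(M.astype(float),K,T,roi)],[420,18,5.]))
print("side back",fit([back],[((M&white).astype(float),K,T,roi)],[420,18,5.]))
E
```

```text
................................................
................................................
................................................
................................................
................................................
...................................####.........
.......................#########...#####........
.............###################...#####........
....#####..#####################...#####........
....####....####################....####........
....####....####################....####........
....####....####################....#..#........
....###.....#############.......................
....###.....##..................................
................................................
................................................
................................................
................................................
................................................
................................................
.......................................##.......
.................................########.......
......................
[... 3214 characters left out ...]
#####...............
.....############.WWWW.############...............
.......##########.WWW.############................
..........########.WW.############................
.............#####...############.................
................#################.................
...................#############..................
......................##########..................
.........................######...................
............................###...................
..................................................
..................................................
side sil [4.18612e+02 1.59900e+01 8.10000e-02 1.31623e+02]
side back [4.17655e+02 1.86050e+01 6.80000e-02 4.45740e+01]
```

Emit:
{"method": "step_arm", "body": {
  "moves": [
    {"tx": 0.31, "ty": 0.94, "tz": 0.7, "ax": 0, "ay": 0, "az": 0},
    {"tx": 0.31, "ty": 0.94, "tz": 0.7, "ax": 0, "ay": 0, "az": 0},
    {"tx": 0.31, "ty": 0.94, "tz": 0.7, "ax": 0, "ay": 0, "az": 0},
    {"tx": 0.31, "ty": 0.94, "tz": 0.7, "ax": 0, "ay": 0, "az": 0},
    {"tx": 0.31, "ty": 0.9, "tz": 0.7, "ax": 0, "ay": 0, "az": -0.002}
  ]
}}

```text
clock: 6.08
eef_pos: [659.6, 162.1, 204.1]
tcp_rot: [-3.141, 0.0, 1.57]
contact_force: [-0.1, 0.4, 0.5]
opening: 0.402
grasp_force: 0.0
```

```bash
python3 - <<'E'
from m import *
from rig import r,eyes
D={n:load(n+"0") for n in("top","side")}
roi=(270,318,217,252);p,_,K,T=D["top"];h=cv2.cvtColor(p,cv2.COLOR_RGB2HSV).astype(int)[217:252,270:318]
b=((h[...,0]>98)&(h[...,0]<118)&(h[...,1]>140)).astype(np.uint8)
hu=cv2.convexHull(cv2.findNonZero(b));m=np.zeros_like(b);cv2.fillConvexPoly(m,hu,1)
base=[box(-30,46,-55,55,0,8),box(-26,-20,-55,55,8,22)]
full=np.vstack(base)
print("stand top hull",fit([full],[(m.astype(float),K,T,roi)],[418,17,7.]))
q,e=eyes.grab_frame("side");print(np.round(r.sense()["eef_pos"],1),np.round(r.sense()["tcp_rot"],3))
cv2.imwrite("pics/e.png",cv2.resize(q[140:290,200:380],(720,600),interpolation=cv2.INTER_CUBIC)[:,:,::-1])
E
```

```text
stand top hull [4.16967e+02 1.84030e+01 7.60000e-02 1.24700e+01]
[660.9 162.7 201.6] [-3.14   0.     1.571]
```

View pics/e.png

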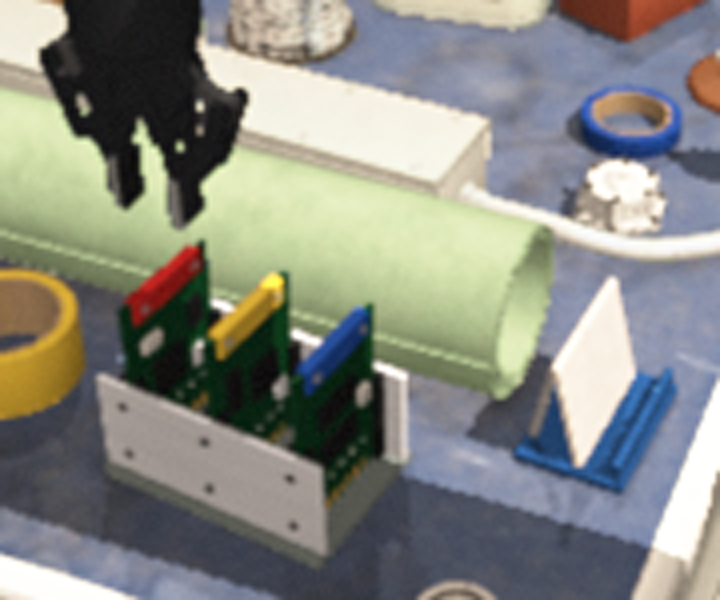

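The gripper sits above the red bar: fingers at crop px (125,200) and (185,220), bar centre (165,285). Descending.

Emit:
{"method": "step_arm", "body": {
  "moves": [
    {"tx": 0, "ty": 0, "tz": 0.8, "ax": 0, "ay": 0, "az": 0},
    {"tx": 0, "ty": 0, "tz": 0.8, "ax": 0, "ay": 0, "az": 0},
    {"tx": 0, "ty": 0, "tz": 0.6, "ax": 0, "ay": 0, "az": 0},
    {"tx": 0, "ty": 0, "tz": 0.4, "ax": 0, "ay": 0, "az": 0},
    {"tx": 0, "ty": 0, "tz": 0, "ax": 0, "ay": 0, "az": 0}
  ]
}}

```text
clock: 6.75
eef_pos: [657.8, 161.5, 140.6]
tcp_rot: [-3.141, 0.0, 1.57]
contact_force: [-0.1, 0.4, 0.5]
opening: 0.401
grasp_force: 0.0
```

Emit:
{"method": "step_arm", "body": {
  "moves": [
    {"tx": 0, "ty": 0, "tz": 0, "ax": 0, "ay": 0, "az": 0},
    {"tx": 0, "ty": 0, "tz": 0, "ax": 0, "ay": 0, "az": 0},
    {"tx": 0, "ty": 0, "tz": 0, "ax": 0, "ay": 0, "az": 0},
    {"tx": 0, "ty": 0, "tz": 0, "ax": 0, "ay": 0, "az": 0}
  ],
  "gripper": 0,
  "newtons": 40
}}

```text
clock: 7.25
eef_pos: [658.9, 161.8, 142.3]
tcp_rot: [3.14, -0.0, 1.57]
contact_force: [-0.1, 0.3, 6.9]
opening: 0.105
grasp_force: 41.8
```

The grip is a little high on the bar, so I'll reopen, lower 8 mm and regrip.

Emit:
{"method": "step_arm", "body": {
  "moves": [
    {"tx": 0, "ty": 0, "tz": 0, "ax": 0, "ay": 0, "az": 0},
    {"tx": 0, "ty": 0, "tz": 0, "ax": 0, "ay": 0, "az": 0},
    {"tx": 0, "ty": 0.04, "tz": 0.2, "ax": 0, "ay": 0, "az": 0},
    {"tx": 0, "ty": 0, "tz": 0.12, "ax": 0, "ay": 0, "az": 0},
    {"tx": 0, "ty": 0, "tz": 0, "ax": 0, "ay": 0, "az": 0}
  ],
  "gripper": 0.3
}}

```text
clock: 7.88
eef_pos: [658.9, 161.6, 132.6]
tcp_rot: [-3.141, 0.0, 1.57]
contact_force: [0.3, -0.3, 0.1]
opening: 0.294
grasp_force: 0.0
```

Emit:
{"method": "step_arm", "body": {
  "moves": [
    {"tx": 0, "ty": 0, "tz": 0, "ax": 0, "ay": 0, "az": 0},
    {"tx": 0, "ty": 0, "tz": 0, "ax": 0, "ay": 0, "az": 0},
    {"tx": 0, "ty": 0, "tz": 0, "ax": 0, "ay": 0, "az": 0},
    {"tx": 0, "ty": 0, "tz": 0, "ax": 0, "ay": 0, "az": 0}
  ],
  "gripper": 0,
  "newtons": 50
}}

```text
clock: 8.38
eef_pos: [659.2, 161.7, 133.3]
tcp_rot: [3.142, 0.0, 1.57]
contact_force: [0.4, 0.2, -0.5]
opening: 0.109
grasp_force: 49.3
```

Emit:
{"method": "step_arm", "body": {
  "moves": [
    {"tx": 0, "ty": 0, "tz": -0.5, "ax": 0, "ay": 0, "az": 0},
    {"tx": 0, "ty": 0, "tz": -0.7, "ax": 0, "ay": 0, "az": 0},
    {"tx": 0, "ty": 0, "tz": -0.9, "ax": 0, "ay": 0, "az": 0},
    {"tx": 0, "ty": 0, "tz": -0.9, "ax": 0, "ay": 0, "az": 0},
    {"tx": 0, "ty": 0, "tz": -0.9, "ax": 0, "ay": 0, "az": 0}
  ]
}}

```text
clock: 9.0
eef_pos: [659.4, 161.8, 233.2]
tcp_rot: [3.14, -0.0, 1.571]
contact_force: [0.0, 0.3, -0.7]
opening: 0.107
grasp_force: 49.1
```

Emit:
{"method": "step_arm", "body": {
  "moves": [
    {"tx": 0, "ty": 0, "tz": -0.9, "ax": 0, "ay": 0, "az": 0},
    {"tx": 0, "ty": 0, "tz": -0.9, "ax": 0, "ay": 0, "az": 0},
    {"tx": 0, "ty": 0, "tz": -0.8, "ax": 0, "ay": 0, "az": 0},
    {"tx": 0, "ty": 0, "tz": -0.4, "ax": 0, "ay": 0, "az": 0},
    {"tx": 0, "ty": 0, "tz": 0, "ax": 0, "ay": 0, "az": 0}
  ]
}}

```text
clock: 9.62
eef_pos: [659.5, 161.8, 306.7]
tcp_rot: [3.14, -0.0, 1.57]
contact_force: [0.3, -0.0, -1.9]
opening: 0.112
grasp_force: 49.2
```

```bash
python3 - <<'E'
from m import *
from rig import r,eyes
s=r.sense();print({k:np.round(s[k],3).tolist() for k in("clock","eef_pos","tcp_rot","opening","grasp_force","contact_force")})
q,e=eyes.grab_frame("side");p,d=eyes.grab_frame("top")
cv2.imwrite("pics/f.png",np.hstack([cv2.resize(q[100:270,190:380],(480,430)),cv2.resize(p[115:260,200:320],(320,430))])[:,:,::-1])
E
```

```text
{'clock': 9.625, 'eef_pos': [659.457, 161.761, 306.675], 'tcp_rot': [3.14, -0.0, 1.57], 'opening': 0.112, 'grasp_force': 49.173, 'contact_force': [0.328, -0.037, -1.889]}
```

View pics/f.png

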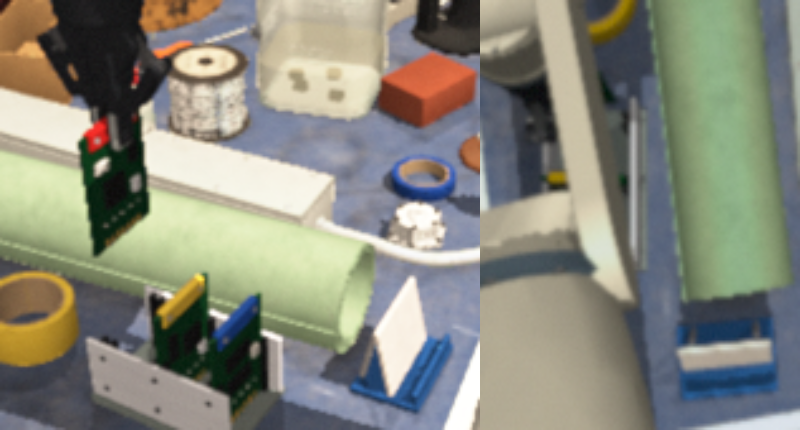

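The board is out and hanging straight in the grip, with its lower edge near 183 mm and the other boards in place. Next I carry it over the stand while yawing to 0.076 rad and tilting 14°.

Emit:
{"method": "step_arm", "body": {
  "moves": [
    {"tx": -0.57, "ty": -0.88, "tz": 0, "ax": 0, "ay": 0, "az": 0},
    {"tx": -0.57, "ty": -0.88, "tz": 0, "ax": 0, "ay": 0, "az": 0},
    {"tx": -0.57, "ty": -0.88, "tz": 0, "ax": 0, "ay": 0, "az": 0},
    {"tx": -0.57, "ty": -0.88, "tz": 0, "ax": 0, "ay": 0, "az": 0},
    {"tx": -0.57, "ty": -0.88, "tz": 0, "ax": 0, "ay": 0, "az": 0}
  ]
}}

```text
clock: 10.35
eef_pos: [548.0, 90.0, 304.7]
tcp_rot: [-3.14, 0.0, 1.571]
contact_force: [0.1, 0.5, -0.9]
opening: 0.108
grasp_force: 49.2
```

Emit:
{"method": "step_arm", "body": {
  "moves": [
    {"tx": -0.57, "ty": -0.88, "tz": 0, "ax": 0, "ay": 0, "az": 0},
    {"tx": -0.57, "ty": -0.88, "tz": 0, "ax": 0, "ay": 0, "az": 0},
    {"tx": -0.57, "ty": -0.88, "tz": 0, "ax": 0, "ay": 0, "az": 0},
    {"tx": -0.57, "ty": -0.88, "tz": 0, "ax": 0, "ay": 0, "az": 0},
    {"tx": -0.57, "ty": -0.88, "tz": 0, "ax": 0, "ay": 0, "az": -0.048}
  ]
}}

```text
clock: 10.98
eef_pos: [437.9, 18.8, 304.9]
tcp_rot: [-3.14, -0.0, 1.647]
contact_force: [0.2, -0.2, -1.5]
opening: 0.112
grasp_force: 49.2
```

Emit:
{"method": "step_arm", "body": {
  "moves": [
    {"tx": 0, "ty": 0, "tz": 0, "ax": 0.052, "ay": 0, "az": 0},
    {"tx": 0, "ty": 0, "tz": 0, "ax": 0.052, "ay": 0, "az": 0},
    {"tx": 0, "ty": 0, "tz": 0, "ax": 0.052, "ay": 0, "az": 0},
    {"tx": 0, "ty": 0, "tz": 0, "ax": 0, "ay": 0, "az": 0}
  ]
}}

```text
clock: 11.48
eef_pos: [439.5, 19.3, 304.5]
tcp_rot: [-2.895, -0.0, 1.646]
contact_force: [-0.5, 0.2, -1.2]
opening: 0.107
grasp_force: 49.3
```

```bash
cat > t.py <<'E'
from m import *
from rig import r
s=r.sense();print({k:np.round(s[k],3).tolist() for k in("clock","qpos","eef_pos","tcp_rot","opening","grasp_force","contact_force")})
R=Ro.from_euler('xyz',s["tcp_rot"]).as_matrix();Rs=Ro.from_euler('z',.076).as_matrix();S=np.array([417.5,18.3,0])
b=s["eef_pos"]+123.3*R[:,2]+1*R[:,0]
print("board origin in stand",np.round(Rs.T@(b-S),1),"dir",np.round(Rs.T@R[:,2],3),"lateral",np.round(Rs.T@R[:,0],3))
print("to goal, tool mm",np.round(R.T@(Rs@np.array([-7,0,11])+S-b),1))
E
python3 t.py
```

```text
{'clock': 11.475, 'qpos': [0.046, 0.147, 1.817, -0.007, 1.425, -0.028], 'eef_pos': [439.462, 19.277, 304.548], 'tcp_rot': [-2.895, -0.0, 1.646], 'opening': 0.107, 'grasp_force': 49.262, 'contact_force': [-0.509, 0.184, -1.206]}
board origin in stand [ -8.2   0.3 185. ] dir [-0.245  0.    -0.97 ] lateral [0.001 1.    0.   ]
to goal, tool mm [ -0.4  43.7 168.4]
```

Emit:
{"method": "step_arm", "body": {
  "moves": [
    {"tx": 0, "ty": 0.21, "tz": 0.84, "ax": 0, "ay": 0, "az": 0},
    {"tx": 0, "ty": 0.21, "tz": 0.84, "ax": 0, "ay": 0, "az": 0},
    {"tx": 0, "ty": 0.21, "tz": 0.84, "ax": 0, "ay": 0, "az": 0},
    {"tx": 0, "ty": 0.21, "tz": 0.84, "ax": 0, "ay": 0, "az": 0},
    {"tx": 0, "ty": 0.21, "tz": 0.84, "ax": 0, "ay": 0, "az": 0}
  ]
}}

```text
clock: 12.1
eef_pos: [438.7, 19.2, 196.7]
tcp_rot: [-2.898, -0.0, 1.646]
contact_force: [-0.2, -0.5, -0.3]
opening: 0.106
grasp_force: 49.3
```

Emit:
{"method": "step_arm", "body": {
  "moves": [
    {"tx": 0, "ty": 0.2, "tz": 0.8, "ax": 0, "ay": 0, "az": 0},
    {"tx": 0, "ty": 0, "tz": 0, "ax": 0, "ay": 0, "az": 0},
    {"tx": 0, "ty": 0, "tz": 0, "ax": 0, "ay": 0, "az": 0}
  ]
}}

```text
clock: 12.48
eef_pos: [439.3, 19.3, 177.6]
tcp_rot: [-2.898, -0.0, 1.646]
contact_force: [0.1, -0.2, -0.7]
opening: 0.104
grasp_force: 49.2
```

```bash
python3 t.py; python3 - <<'E'
from m import *
from rig import eyes
q,e=eyes.grab_frame("side")
cv2.imwrite("pics/g.png",cv2.resize(q[150:280,300:400],(460,598),interpolation=cv2.INTER_CUBIC)[:,:,::-1])
E
```

```text
{'clock': 12.475, 'qpos': [0.046, 0.294, 1.945, -0.008, 1.147, -0.025], 'eef_pos': [439.308, 19.293, 177.555], 'tcp_rot': [-2.898, -0.0, 1.646], 'opening': 0.104, 'grasp_force': 49.247, 'contact_force': [0.073, -0.158, -0.708]}
board origin in stand [-7.9  0.4 57.9] dir [-0.241  0.    -0.97 ] lateral [0.001 1.    0.   ]
to goal, tool mm [-0.4 12.2 45.3]
```

View pics/g.png

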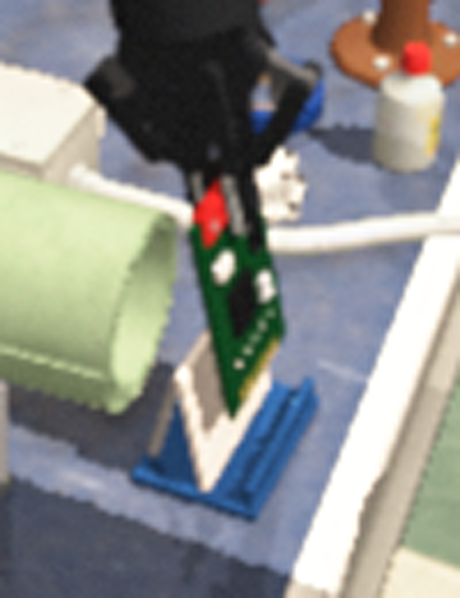

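The board hangs in front of the backrest and parallel to it, with its lower corner at crop px (232,412). Lowering it now.

Emit:
{"method": "step_arm", "body": {
  "moves": [
    {"tx": 0, "ty": 0.11, "tz": 0.4, "ax": 0, "ay": 0, "az": 0},
    {"tx": 0, "ty": 0.11, "tz": 0.4, "ax": 0, "ay": 0, "az": 0},
    {"tx": 0, "ty": 0.1, "tz": 0.4, "ax": 0, "ay": 0, "az": 0},
    {"tx": 0, "ty": 0.08, "tz": 0.3, "ax": 0, "ay": 0, "az": 0},
    {"tx": 0, "ty": 0.08, "tz": 0.25, "ax": 0, "ay": 0, "az": 0}
  ]
}}

```text
clock: 13.15
eef_pos: [440.1, 19.3, 130.9]
tcp_rot: [-2.896, -0.0, 1.646]
contact_force: [-1.2, 0.3, -1.2]
opening: 0.105
grasp_force: 49.3
```

Emit:
{"method": "step_arm", "body": {
  "moves": [
    {"tx": 0, "ty": 0, "tz": 0, "ax": 0, "ay": 0, "az": 0},
    {"tx": 0, "ty": 0, "tz": 0, "ax": 0, "ay": 0, "az": 0}
  ]
}}

```text
clock: 13.4
eef_pos: [440.3, 19.3, 131.7]
tcp_rot: [-2.897, 0.0, 1.646]
contact_force: [-0.5, 0.1, -0.7]
opening: 0.108
grasp_force: 49.3
```

```bash
python3 t.py
```

```text
{'clock': 13.4, 'qpos': [0.046, 0.364, 1.973, -0.008, 1.049, -0.024], 'eef_pos': [440.329, 19.323, 131.701], 'tcp_rot': [-2.897, 0.0, 1.646], 'opening': 0.108, 'grasp_force': 49.308, 'contact_force': [-0.55, 0.072, -0.713]}
board origin in stand [-7.1  0.3 12.1] dir [-0.242  0.    -0.97 ] lateral [ 0.001  1.    -0.   ]
to goal, tool mm [-0.3  0.3  1. ]
```

Emit:
{"method": "step_arm", "body": {
  "moves": [
    {"tx": 0, "ty": 0.05, "tz": 0.1, "ax": 0, "ay": 0, "az": 0},
    {"tx": 0, "ty": 0.05, "tz": 0.05, "ax": 0, "ay": 0, "az": 0},
    {"tx": 0, "ty": 0, "tz": 0, "ax": 0, "ay": 0, "az": 0},
    {"tx": 0, "ty": 0, "tz": 0, "ax": 0, "ay": 0, "az": 0}
  ]
}}

```text
clock: 13.9
eef_pos: [442.1, 19.4, 127.8]
tcp_rot: [-2.897, 0.0, 1.646]
contact_force: [-0.9, -0.3, 5.7]
opening: 0.11
grasp_force: 50.1
```

```bash
python3 t.py
```

```text
{'clock': 13.9, 'qpos': [0.046, 0.372, 1.972, -0.008, 1.042, -0.024], 'eef_pos': [442.05, 19.446, 127.769], 'tcp_rot': [-2.897, 0.0, 1.646], 'opening': 0.11, 'grasp_force': 50.111, 'contact_force': [-0.906, -0.295, 5.662]}
board origin in stand [-5.3  0.3  8.1] dir [-0.242  0.    -0.97 ] lateral [ 0.001  1.    -0.   ]
to goal, tool mm [-0.3 -2.4 -2.4]
```

It's seated on the ledge with about 6 N upward. Releasing, then backing out along the fingers.

Emit:
{"method": "step_arm", "body": {
  "moves": [
    {"tx": 0, "ty": 0, "tz": 0, "ax": 0, "ay": 0, "az": 0},
    {"tx": 0, "ty": 0, "tz": 0, "ax": 0, "ay": 0, "az": 0},
    {"tx": 0, "ty": 0, "tz": 0, "ax": 0, "ay": 0, "az": 0},
    {"tx": 0, "ty": 0, "tz": 0, "ax": 0, "ay": 0, "az": 0}
  ],
  "gripper": 0.4
}}

```text
clock: 14.4
eef_pos: [441.7, 19.5, 127.3]
tcp_rot: [-2.896, -0.0, 1.646]
contact_force: [-0.6, -0.7, 0.0]
opening: 0.402
grasp_force: 0.0
```

Emit:
{"method": "step_arm", "body": {
  "moves": [
    {"tx": 0, "ty": 0, "tz": -0.3, "ax": 0, "ay": 0, "az": 0},
    {"tx": 0, "ty": 0, "tz": -0.6, "ax": 0, "ay": 0, "az": 0},
    {"tx": 0, "ty": 0, "tz": -0.9, "ax": 0, "ay": 0, "az": 0},
    {"tx": 0, "ty": 0, "tz": -1, "ax": 0, "ay": 0, "az": 0},
    {"tx": 0, "ty": 0, "tz": -1, "ax": 0, "ay": 0, "az": 0}
  ]
}}

```text
clock: 15.02
eef_pos: [465.3, 21.2, 221.4]
tcp_rot: [-2.898, 0.0, 1.646]
contact_force: [0.1, 1.1, 0.4]
opening: 0.398
grasp_force: 0.0
```

Emit:
{"method": "step_arm", "body": {
  "moves": [
    {"tx": 0, "ty": -0.3, "tz": -0.6, "ax": 0, "ay": 0, "az": 0},
    {"tx": 0, "ty": 0, "tz": 0, "ax": 0, "ay": 0, "az": 0},
    {"tx": 0, "ty": 0, "tz": 0, "ax": 0, "ay": 0, "az": 0},
    {"tx": 0, "ty": 0, "tz": 0, "ax": 0, "ay": 0, "az": 0}
  ]
}}

```text
clock: 15.52
eef_pos: [460.5, 20.9, 235.1]
tcp_rot: [-2.895, -0.0, 1.646]
contact_force: [-0.2, -0.5, -0.4]
opening: 0.4
grasp_force: 0.0
```

```bash
python3 - <<'E'
from m import *
from rig import eyes
q,e=eyes.grab_frame("side");p,d=eyes.grab_frame("top")
cv2.imwrite("pics/h.png",np.hstack([cv2.resize(q[140:310,200:400],(700,595),interpolation=cv2.INTER_CUBIC)])[:,:,::-1])
i=eyes.camera_info("side");W=cloud(e,i["intrinsics"],i["cam_to_world"]);h=cv2.cvtColor(q,cv2.COLOR_RGB2HSV).astype(int)
k=((h[...,0]<8)|(h[...,0]>172))&(h[...,1]>130)&(W[...,0]>380)&(W[...,0]<520)&(W[...,1]<90)&(W[...,1]>-50)&(W[...,2]>80)
Rs=Ro.from_euler('z',.076).as_matrix();X=(W[k]-[417.5,18.3,0])@Rs
print(k.sum(),np.percentile(X,[3,50,97],axis=0).round(1))
E
```

```text
139 [[-4.100e+00 -2.740e+01  1.166e+02]
 [ 2.260e+01  1.000e-01  1.286e+02]
 [ 3.130e+01  3.450e+01  3.391e+02]]
```

View pics/h.png

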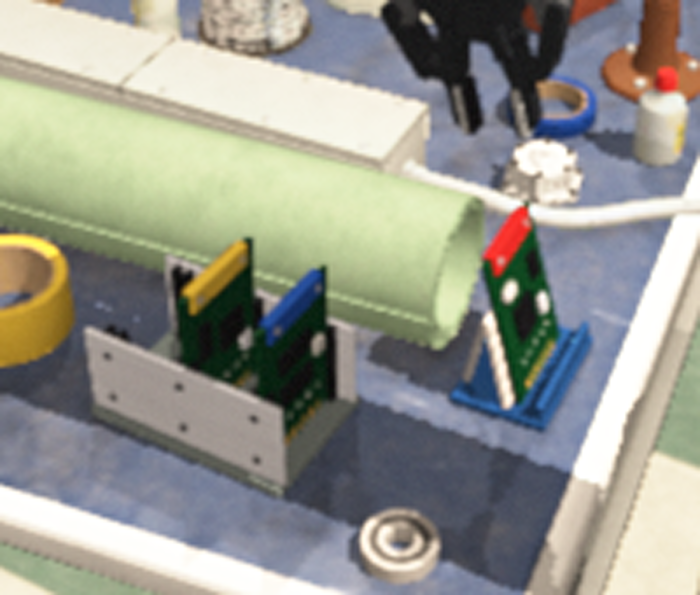

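The red board rests on the stand: bar at crop px (508,240), leaning on the backrest with chips outward, centred to about 0 mm and with the bar about 23–28 mm behind the foot. The gripper is clear, and the other boards and bystanders look unmoved.

```bash
python3 -c "
from rig import workorder
print(workorder.sign_off())"
```

```text
the job is handed in; nothing more can be done
None
```

The red board is on the blue stand, leaning on the backrest with its chips facing out, and the job is handed in at about 15.6 s; the sign-off gave no verdict, and the last picture showed the other boards and loose items still in place.

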